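Unbolt the rice chest past its spring catch

TASK

Unbolt the lid of the steel rice chest: press the long spring catch bar well down with one fingertip and, keeping it held down all the way, push the bolt's upright tab with the other fingertip until the bolt is fully drawn back out of its keeper on the lid. Then let go so that the catch springs back up and locks the bolt open. Leave the timer, the bowl and the mortar where they stand.

Things in the scene. Friction and masses are not known exactly. Their poses are not given: they have to be found in the camera images.
- knob (a point): Bolt tab: upright flat steel tab on the bolt's rod, 26 mm along its x, 8 mm thick along y, from 14 mm (rod top) to 54 mm above the deck. Point at its middle, 34 mm above the deck. +y is the way the bolt slides to open, away from the lid; z up. The bolt drags with 2 N of friction.
- catch_top (a point): Spring catch: steel bar 100 mm long along its y, 22 mm wide along x, beside and parallel to the rod, same axes as the tab. Point: middle of its top face, 34 mm above the deck when up; it sinks with the catch. Bolt home: the point is 44 mm from the tab's point along +x, level with it in y. A tooth under it stands in the way of the bolt's lug and drops below the lug when the bar is pressed.
- lock: Fixed bolt set on the deck: plate 90 (x) by 130 mm (y). Origin on the deck, x and y midway between tab and catch bar with the bolt home; same axes. The 12 mm rod runs along y at x -22 mm. Rod, saddles, keeper, lug and plate rise no more than 20 mm above the deck, so a fingertip beside the tab has room there at the height of the pressed catch.
- bolt (a joint): Slide of the bolt, m: 0 = home in the keeper (locked), 0.040 = fully drawn (stop). Starts between 0 and 0.003. With the catch up the catch's tooth blocks it at about 0.004; beyond 0.036 the catch can rise again behind the bolt's lug and lock it open.
- catch (a joint): Press of the spring catch, m: 0 = up, 0.012 = fully down (stop). Goes straight down, wherever along the bar it is pressed. The spring pushes up with 3 N when up, 7.8 N when fully down. It frees the bolt from 0.006; keep it at 0.008 or deeper while the bolt moves (above 0.007 counts as let up).
- chest: Fixed sheet-steel rice chest, 280 (x) by 420 mm (y), 130 mm high; origin at the middle of its underside. Flat top: deck with the bolt set on the +y part, lid on the -y part. The bolt set's origin is at x 0, y +60 mm, and has the same axes. A wire handle 26 mm high stands on the lid at y -170 mm.
- timer: Loose white kitchen timer on the chest's deck, on the catch's side of the bolt set: 64 mm across, 45 mm high; origin at the middle of its underside. Leave alone.
- bowl: Loose blue enamel bowl on the shelf at one side of the chest: 140 mm across, 60 mm high; origin at the middle of its underside. Leave alone.
- mortar: Loose granite mortar on the shelf at the other side of the chest: 150 mm across, 100 mm high, 3 kg; origin at the middle of its underside. Leave alone.

How it is judged:
By the outcome, as a careful person would: the job done as asked, in the order asked, and still so for the second after the job is handed in, with the robot touching nothing.
It also fails if it takes over 34 s, if anything falls off the work surface, if the arm or the gripper's body presses on something with over 40 N, if the wrist force passes 120 N, or if a joint passes its speed limit or range.

ROBOT

A 6-joint arm with a two-finger parallel gripper is mounted at the origin on the work surface. World frame = base frame: x ahead of the robot, y to its left, z up, the work surface at z = 0. Lengths are in m, angles in rad, forces in N, time in s.
With the tool pointing down it reaches from about 0.225 to 0.875 m from the base axis. Payload 3.4 kg.
Tool frame: the origin (TCP) lies midway between the tips of the shut fingers; the grasp point (between the pads) lies 19 mm behind it; x points along the fingers, z is the direction in which the jaws open and shut, and the axes are right-handed (so a half turn about x gives the same grasp; the last joint's range is limited). The gripper opens to 85 mm and grips with 20 to 120 N. Pads are 22 mm wide; open, the fingers measure 114 mm over their backs; the gripper's body (76 mm by 85 mm) begins 54 mm behind the grasp point. The pads swing forward as they close: fully open they stand 13 mm farther back than shut.
Start: joints at [-1.277, 0.276, 1.505, -0, 1.361, -0.121], TCP at [0.232, -0.526, 0.231] pointing down, gripper open.
Joint ranges: [-2.89, 2.89], [-0.75, 2.08], [0.22, 2.7], [-1.18, 4.32], [0.11, 2.71], [-2.7, 2.7]. Speed limits (rad/s): [2.57, 2.57, 3.14, 3.14, 3.14, 3.14].

INTERFACE

Orientations are given as a unit quaternion [w, x, y, z].
In Python, from rig import manip, eyes gives the robot as it stands. The module is installed in compiled form; this text tells all that it offers.
- The arm moves only by the shell command python3 -m crank 'ROWS' [FORCE]. ROWS is JSON, a list of rows, each a list of 7 numbers: the shift along the tool's x, y, z in cm, then the turn, a rotation vector about the tool's x, y, z in degrees, then the finger opening in cm, from 0 to 8.54. A call has 1 to 5 rows; each row is the pose to reach, as a shift and turn from the pose commanded when the call began, along the tool's axes at that moment; what a row does not reach only later rows make up. A row lasts 1/8 s, in which the tool goes at most 62.5 mm and 10.7 degrees, less where a joint would pass 70% of its speed; a pose out of reach is approached as far as the arm can. A call with a gripper value outside its range is refused whole. The fingers move at their own pace and stop on an object; FORCE is the grip in N (left out, the last holds). Time passes only in rows, so rows that repeat a pose let the fingers close. It gives the time, the measured TCP pose, the force and the opening at its end, in the units of the state.
- manip.get_state(): the state, without advancing time (a new reading comes with each control period).
- eyes.get_image(name): name is "scene" or "side" or "wrist"; returns a dict with "color" (400x640x3 uint8, blue, green, red), "z_map" (400x640 float32, m along the optical axis (not along the pixel's ray), 0 where there is no reading), "vertical_fov" (degrees; the focal length in pixels is half the picture's height over the tangent of half this angle, whatever the lens; pixels are square), "cx", "cy" (the principal point, pixels), "eye" and "attitude" of the camera in the world. Camera axes: x right, y up, looking along -z (the intrinsics and any distortion apply to the point x, -y, -z); pixel columns grow to the right and rows downward; lengths in m; the calibration is good to about 2 mm. A picture is of the moment at which its call begins.
- manip.sign_off(): hands the job in, once; it reports no verdict.
The state is a dict: "clock": time; "qpos": joint angles; "qd": joint speeds; "effort": joint torques, N m; "position": TCP position; "ee_rot": TCP orientation; "contact_force": force on the tool from outside, world axes, zero at the start; "moment": the same for the moment, N m; "width": finger opening in m.
Only numpy, scipy, OpenCV 4.12 (cv2) and the standard library are available. Lean on these libraries where they do the work, as an engineer would, in place of code of your own. Each camera call takes 0.05 s, during which the arm holds its last target.

## Working session

There is one attempt and no reset: what is moved stays moved. The work goes in short steps, Python scripts to look and compute and a shell command to move; the robot and the scene stay as the last step left them, time stands still between calls to the robot, and variables do not carry over. Pictures are saved under pics/ and viewed, and the job is handed in when it is done.

```bash
mkdir -p pics
python3 - <<'E'
from rig import manip, eyes
import cv2
print(manip.get_state())
for n in ["scene","side"]:
    d=eyes.get_image(n)
    cv2.imwrite(f"pics/{n}0.png",d["color"])
    print(n,{k:v for k,v in d.items() if k not in("color","z_map")})
E
```

```text
{'clock': 0.0, 'qpos': array([-1.27701444e+00,  2.76571184e-01,  1.50616148e+00, -1.90487072e-05,
        1.36070305e+00, -1.21003441e-01]), 'qd': array([-1.50143401e-03, -3.39399746e-04, -5.16971453e-05, -4.06797033e-04,
        2.78057270e-03,  2.01751524e-03]), 'effort': array([-2.76255441e-04, -4.16773403e+01, -2.45804983e+01, -2.67956975e-04,
        1.10872131e-02,  1.62953461e-05]), 'position': array([ 0.2315486, -0.5257197,  0.230442 ]), 'ee_rot': array([ 0.59173761,  0.38674389,  0.59274368, -0.38591539]), 'contact_force': array([ 0.08900954,  0.04997403, -0.13490374]), 'moment': array([-0.01023167,  0.04792493, -0.01402558]), 'width': 0.08524769003636773}
scene {'vertical_fov': 47.37460202768965, 'cx': 327.266404262073, 'cy': 200.17488201322502, 'eye': array([ 1.29185604, -0.51194622,  0.71289664]), 'attitude': array([0.77202714, 0.43094846, 0.22183046, 0.4111554 ])}
side {'vertical_fov': 42.71251498483088, 'cx': 328.37863840654035, 'cy': 199.294486783333, 'eye': array([0.43454155, 1.26323993, 0.88734857]), 'attitude': array([-0.03970153, -0.01590669,  0.48931742,  0.87105639])}
```

View pics/scene0.png

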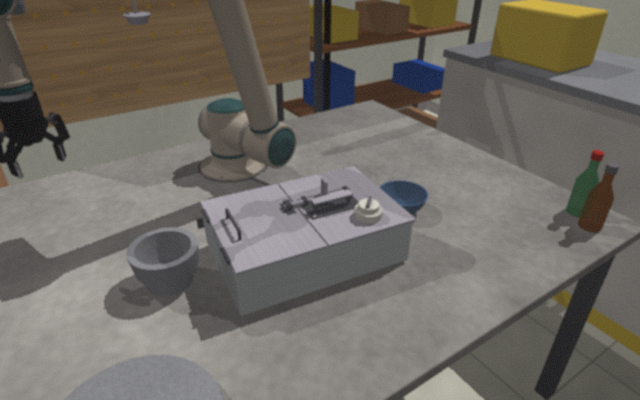

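View pics/side0.png

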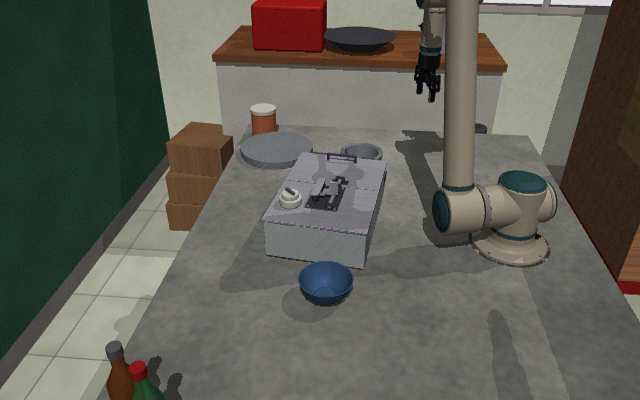

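The scene view shows the chest with its handle at about (232,222), the bolt set at about (325,200) and the timer at (368,209). In the side view the bolt set is at about (328,190) and the timer at (290,197). I'll enlarge both.

```bash
cat > h.py <<'E'
import numpy as np, cv2
from scipy.spatial.transform import Rotation as R
def cam(d):
    f=200/np.tan(np.radians(d["vertical_fov"])/2); q=d["attitude"]
    return f,R.from_quat([q[1],q[2],q[3],q[0]]).as_matrix(),d["eye"]
def px(d,u,v,zplane=None):
    f,M,e=cam(d)
    r=M@np.array([(u-d["cx"])/f,-(v-d["cy"])/f,-1])
    if zplane is None:
        return e+r*d["z_map"][int(round(v)),int(round(u))]
    return e+r*(zplane-e[2])/r[2]
def proj(d,p):
    f,M,e=cam(d); c=M.T@(np.asarray(p)-e)
    return d["cx"]+f*c[0]/-c[2], d["cy"]-f*c[1]/-c[2]
def toolR(q): return R.from_quat([q[1],q[2],q[3],q[0]]).as_matrix()
E
python3 - <<'E'
from rig import manip, eyes
import cv2,pickle
for n,(a,b,c,e) in {"scene":(190,150,420,310),"side":(255,140,395,270)}.items():
    d=eyes.get_image(n); pickle.dump(d,open(n+".pkl","wb"))
    im=d["color"][b:e,a:c]; s=800/(c-a); s=min(s,600/(e-b))
    s=int(s)
    cv2.imwrite(f"pics/{n}1.png",cv2.resize(im,None,fx=s,fy=s,interpolation=cv2.INTER_CUBIC)); print(n,s)
E
```

```text
scene 3
side 4
```

View pics/scene1.png

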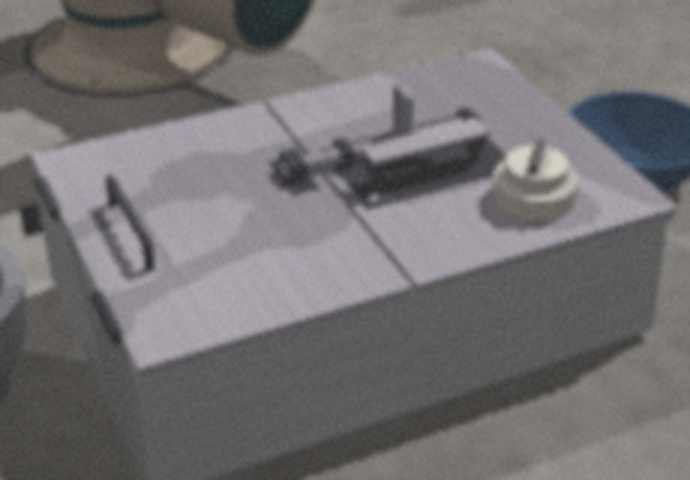

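View pics/side1.png

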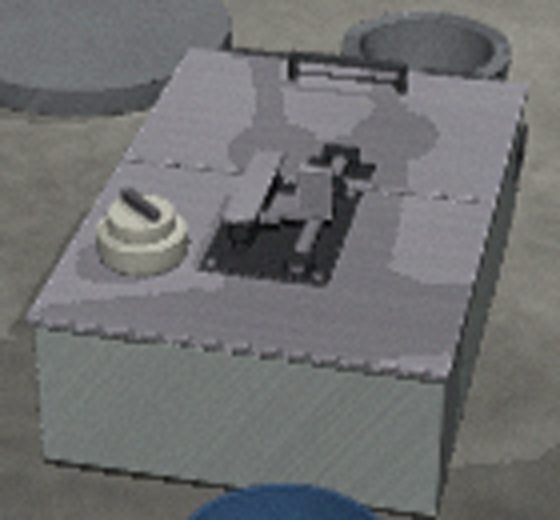

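Run:
```python
import pickle,numpy as np
from h import *
S=pickle.load(open("scene.pkl","rb"));D=pickle.load(open("side.pkl","rb"))
np.set_printoptions(precision=4,suppress=True)
def fit(P):  # order: (-x-y)?,...
    pass
for nm,d,s,o,pts in [("scene",S,3,(190,150),[(38,157),(495,50),(672,210),(140,368)]),("side",D,4,(255,140),[(525,90),(445,378),(30,318),(190,50)])]:
    P=np.array([px(d,o[0]+u/s,o[1]+v/s,0.13)[:2] for u,v in pts])
    print(nm,P.tolist(),"c",P.mean(0))
    L=[np.linalg.norm(P[i]-P[(i+1)%4]) for i in range(4)];print(L)
    e=(P[1]-P[0])+(P[2]-P[3]);print("yaw of +y axis",np.degrees(np.arctan2(e[1],e[0]))-90)
    e=(P[3]-P[0])+(P[2]-P[1]);print("yaw x",np.degrees(np.arctan2(e[1],e[0])))
# depth check for deck
print(px(S,(190+430/3),(150+240/3)), px(S,190+500/3,150+230/3))
# catch top / tab top by pixels, at known heights
for n,u,v,z in [("catch mid",190+428/3,150+140/3,.164),("tab top",190+402/3,150+92/3,.184)]:
    print(n,px(S,u,v,z))
for n,u,v,z in [("catch mid",255+255/4,140+187/4,.164),("tab top",255+315/4,140+170/4,.184)]:
    print(n,px(D,u,v,z))
```

```text
scene [[0.3712035204265647, -0.23443608091282647], [0.4243082408219274, 0.18011856086189937], [0.7031470137446628, 0.13572134289132975], [0.6469337267952069, -0.27379412695966876]] c [ 0.5364 -0.0481]
[np.float64(0.41794217583924326), np.float64(0.28235115414777934), np.float64(0.4133556019663287), np.float64(0.2785250482321462)]
yaw of +y axis -7.556520634977858
yaw x -8.588342716136184
side [[0.36457322062725384, -0.22188152829091412], [0.42027979688683825, 0.1874907578443301], [0.6972251305797972, 0.14612753574988568], [0.6428593921611186, -0.26530523214635404]] c [ 0.5312 -0.0384]
[np.float64(0.41314512134861425), np.float64(0.2800172030364183), np.float64(0.415009103529753), np.float64(0.28165370816572)]
yaw of +y axis -7.637960128431644
yaw x -8.682309932276455
[ 0.6342 -0.0389  0.1299] [0.6533 0.0105 0.1308]
catch mid [0.5646 0.0071 0.164 ]
tab top [0.521  0.0122 0.184 ]
catch mid [0.5599 0.0155 0.164 ]
tab top [0.5172 0.022  0.184 ]
```

Run:
```python
import pickle
from h import *
np.set_printoptions(precision=4,suppress=True)
S=pickle.load(open("scene.pkl","rb"));D=pickle.load(open("side.pkl","rb"))
for nm,d,pts in [("scene",S,[(60,200),(300,340),(450,250),(430,150),(290,330),(250,300)]),("side",D,[(240,250),(400,270),(420,180),(240,330),(330,330)])]:
    print(nm,[px(d,u,v).round(4).tolist() for u,v in pts])
print("deck")
print([px(D,u,v).round(4).tolist() for u,v in [(300,222),(350,225),(360,180),(300,170),(352,205),(320,187),(331,186)]])
print([px(S,u,v).round(4).tolist() for u,v in [(240,190),(260,240),(330,185),(330,232),(333,197)]])
```

```text
scene [[-0.0704, -0.5135, 0.0012], [0.7565, -0.2017, 0.0007], [0.7219, 0.2611, 0.0019], [0.2742, 0.6412, -0.0012], [0.7235, -0.2052, 0.0008], [0.6469, -0.2528, 0.047]]
side [[0.7764, 0.1131, -0.002], [0.3227, 0.1613, 0.0003], [0.2336, -0.3564, -0.002], [0.7042, 0.4193, -0.0004], [0.4942, 0.4003, 0.0008]]
deck
[[0.5961, 0.1496, 0.1312], [0.4638, 0.1496, 0.1307], [0.4454, -0.0988, 0.1289], [0.6352, -0.1444, 0.1284], [0.4631, 0.049, 0.1302], [0.5561, 0.0185, 0.1651], [0.525, 0.0179, 0.1699]]
[[0.1615, -0.0522, 0.0004], [0.5784, -0.1888, 0.1297], [0.4691, 0.0661, 0.1299], [0.6357, -0.0488, 0.1293], [0.5678, 0.0058, 0.1652]]
```

Run:
```python
from rig import eyes
import cv2,pickle
d=eyes.get_image("wrist"); pickle.dump(d,open("wrist.pkl","wb"))
cv2.imwrite("pics/wrist0.png",d["color"]); print({k:v for k,v in d.items() if k not in("color","z_map")})
```

```text
{'vertical_fov': 60.914140971511785, 'cx': 320.6270796954057, 'cy': 194.802640454073, 'eye': array([ 0.30503693, -0.49447142,  0.37272636]), 'attitude': array([ 0.82744574, -0.1303075 ,  0.08551805, -0.53948138])}
```

```bash
cat > go.py <<'E'
# print the shift/turn in tool axes (cm, deg) from the current pose to a target: x y z yaw(of tool z axis) 
import sys
from h import *
from rig import manip
np.set_printoptions(precision=3,suppress=True)
s=manip.get_state(); M=toolR(s["ee_rot"])
x,y,z,yaw=map(float,sys.argv[1:5])
a=np.radians(yaw); tz=np.array([np.cos(a),np.sin(a),0]); tx=np.array([0,0,-1.]); T=np.c_[tx,np.cross(tz,tx),tz]
print("tool x,y,z in world\n",M.T); print("pos",s["position"],"F",s["contact_force"],"w",s["width"],"t",s["clock"])
print("shift cm",M.T@(np.array([x,y,z])-s["position"])*100,"rotvec deg",np.degrees(R.from_matrix(M.T@T).as_rotvec()))
E
python3 go.py 0.54 -0.03 0.36 -8; python3 go.py 0.54 -0.03 0.36 172
```

```text
tool x,y,z in world
 [[-0.     0.001 -1.   ]
 [ 0.915  0.403  0.   ]
 [ 0.403 -0.915 -0.001]]
pos [ 0.232 -0.526  0.231] F [ 0.807 -0.761 -0.725] w 0.0853278533800684 t 0.25
shift cm [-12.877  48.213 -32.979] rotvec deg [-58.231  -0.042  -0.031]
tool x,y,z in world
 [[-0.     0.001 -1.   ]
 [ 0.915  0.403  0.   ]
 [ 0.403 -0.915 -0.001]]
pos [ 0.232 -0.526  0.231] F [ 0.807 -0.761 -0.725] w 0.0853278533800684 t 0.25
shift cm [-12.877  48.213 -32.979] rotvec deg [121.769  -0.036   0.049]
```

View pics/wrist0.png

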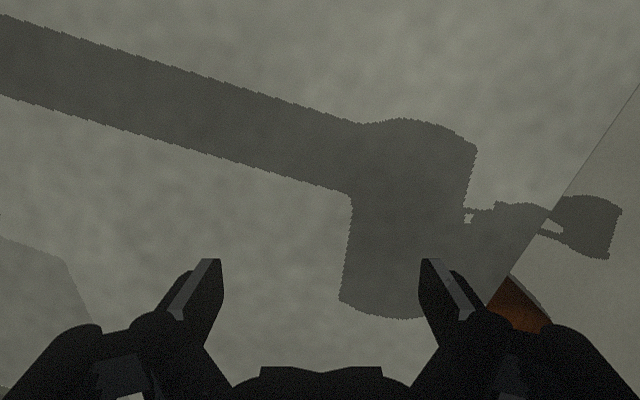

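The wrist view shows only the open fingers, with tips near (210,262) and (432,262), over the bare table. I'll raise the tool and cross to a viewpoint above the bolt set.

```bash
python3 -m crank '[[-6.2,0,0,0,0,0,3.0],[-11,5,-3,-10,0,0,3.0],[-13,10,-7,-20,0,0,3.0],[-13,15,-10.5,-30,0,0,3.0],[-13,20,-14,-40,0,0,3.0]]' 40; python3 go.py 0.53 -0.05 0.36 -8
```

```text
clock: 0.88
position: [0.3525, -0.3271, 0.3618]
ee_rot: [0.69, 0.158, 0.688, -0.159]
contact_force: [0.8, -0.3, 0.1]
width: 0.0298
tool x,y,z in world
 [[ 0.001 -0.001 -1.   ]
 [ 0.438  0.899 -0.001]
 [ 0.899 -0.438  0.002]]
pos [ 0.353 -0.327  0.362] F [ 0.806 -0.316  0.119] w 0.029777712704989585 t 0.875
shift cm [ 0.173 32.681  3.836] rotvec deg [-17.947   0.101   0.046]
```

```bash
python3 -m crank '[[0,6,0.7,-4,0,0,3.0],[0,12,1.4,-8,0,0,3.0],[0,18,2.1,-12,0,0,3.0],[0.1,24,2.8,-16,0,0,3.0],[0.1,30,3.5,-18,0,0,3.0]]'; python3 -m crank '[[0,2.7,0,0,0,0,3.0],[0,2.7,0,0,0,0,3.0]]'; python3 go.py 0.53 -0.05 0.36 -8;  python3 - <<'E'
from rig import eyes
import cv2,pickle
for n in ["wrist","scene","side"]:
    d=eyes.get_image(n); pickle.dump(d,open(n+"2.pkl","wb"))
    cv2.imwrite(f"pics/{n}2.png",d["color"])
E
```

```text
clock: 1.5
position: [0.5164, -0.0731, 0.3601]
ee_rot: [0.705, 0.05, 0.705, -0.05]
contact_force: [1.8, -0.5, 1.0]
width: 0.0301
clock: 1.75
position: [0.5197, -0.0463, 0.3598]
ee_rot: [0.705, 0.05, 0.706, -0.049]
contact_force: [0.2, -0.7, -1.1]
width: 0.0302
tool x,y,z in world
 [[-0.001  0.    -1.   ]
 [ 0.14   0.99   0.   ]
 [ 0.99  -0.14  -0.001]]
pos [ 0.52  -0.046  0.36 ] F [ 0.153 -0.682 -1.105] w 0.030202941665381764 t 1.75
shift cm [-0.017 -0.22   1.068] rotvec deg [-0.025 -0.035 -0.014]
```

View pics/wrist2.png

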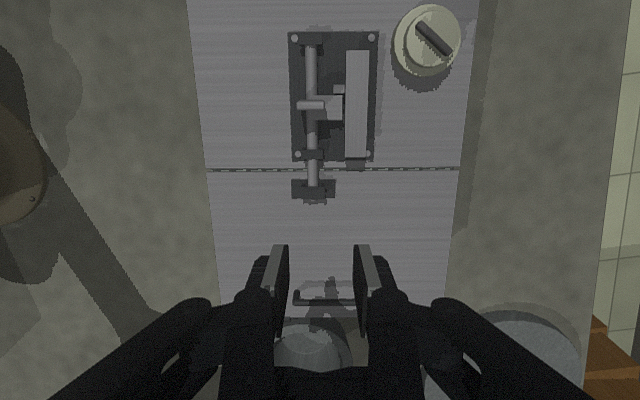

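View pics/side2.png

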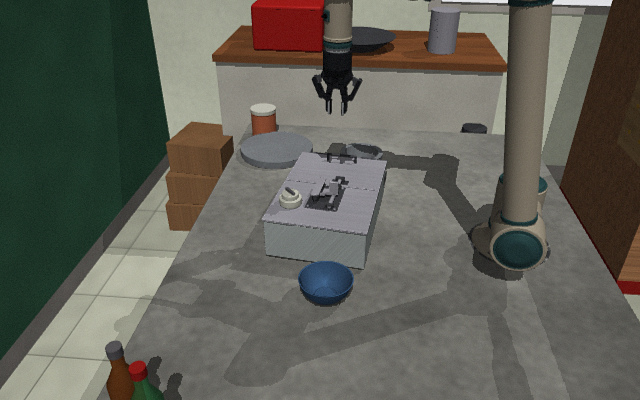

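The wrist view shows the plate from (289,32) to (376,162), the catch bar from (346,51) to (368,158), and the tab at about (297–325,105). The timer is at (428,40) and the lid seam at row 169. I'll zoom in.

Run:
```python
import pickle,cv2
d=pickle.load(open("wrist2.pkl","rb"))
cv2.imwrite("pics/wrist2c.png",cv2.resize(d["color"][20:210,270:400],None,fx=3,fy=3,interpolation=cv2.INTER_CUBIC))
```

```text
(no output)
```

View pics/wrist2c.png

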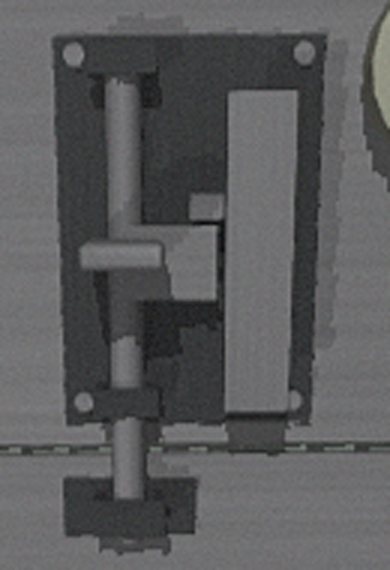

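Run:
```python
import pickle
from h import *
np.set_printoptions(precision=4,suppress=True)
d=pickle.load(open("wrist2.pkl","rb"))
f=lambda u,v,z: px(d,270+u/3-1/3,20+v/3-1/3,z)
C=np.array([f(u,v,.164) for u,v in [(228,90),(298,90),(293,412),(224,411)]])
print("catch",C.mean(0),np.linalg.norm(C[0]-C[3]),np.linalg.norm(C[0]-C[1]))
e=C[0]-C[3]+C[1]-C[2];print("yaw",np.degrees(np.arctan2(e[1],e[0]))-90)
T=np.array([f(u,v,.184) for u,v in [(80,242),(162,242),(162,268),(80,268)]])
print("tab",T.mean(0),np.linalg.norm(T[0]-T[1]),np.linalg.norm(T[0]-T[3]))
P=np.array([f(u,v,.13) for u,v in [(53,37),(326,37),(307,424),(68,424)]]);print("plate",P.mean(0),np.linalg.norm(P[0]-P[3]),np.linalg.norm(P[0]-P[1]))
e=P[0]-P[3]+P[1]-P[2];print("yaw",np.degrees(np.arctan2(e[1],e[0]))-90)
# seam yaw
a=px(d,207,170.3,.13);b=px(d,460,167.8,.13);print("seam yaw",np.degrees(np.arctan2(*(b-a)[[1,0]])))
y=np.radians(-8);ex=np.array([np.cos(y),np.sin(y)]);ey=np.array([-ex[1],ex[0]])
dd=(C.mean(0)-T.mean(0))[:2];print("catch-tab in lock axes",dd@ex,dd@ey)
print("depth check",px(d,270+260/3,20+250/3),px(d,270+350/3,20+500/3))
# fingertips: where does TCP project?
import pickle
for n in ["wrist","scene","side"]:
    print(n,proj(pickle.load(open(n+"2.pkl","rb")),[.5197,-.0463,.3598]))
for n in ["scene","side"]: print(n,"predicted catch,tab px", proj(pickle.load(open(n+"2.pkl","rb")),C.mean(0)),proj(pickle.load(open(n+"2.pkl","rb")),T.mean(0)))
```

```text
catch [0.5634 0.0077 0.164 ] 0.09955174828579257 0.021401398012368213
yaw -6.965776174176085
tab [0.5199 0.0159 0.184 ] 0.02462933531067255 0.0075906016209968735
plate [0.542  0.0145 0.13  ] 0.13069601519776922 0.09052470737749849
yaw -7.696521296548823
seam yaw -7.427489660634416
catch-tab in lock axes 0.04418774518343836 -0.0021053443290472503
depth check [0.5638 0.0099 0.1629] [ 0.591  -0.0884  0.13  ]
wrist (np.float64(318.2952808250411), np.float64(261.68148799574726))
scene (np.float64(301.0507458003136), np.float64(114.55347676147582))
side (np.float64(335.79778865719345), np.float64(114.04076375291437))
scene predicted catch,tab px (np.float64(332.58316689651326), np.float64(196.36361609838258)) (np.float64(325.05318941673147), np.float64(180.03932939891146))
side predicted catch,tab px (np.float64(317.8180326585587), np.float64(185.31859889500205)) (np.float64(332.95033764276377), np.float64(181.38159152866604))
```

```bash
python3 go.py 0.5388 -0.0088 0.200 -7.5
```

```text
tool x,y,z in world
 [[-0.    -0.001 -1.   ]
 [ 0.144  0.99  -0.001]
 [ 0.99  -0.144 -0.   ]]
pos [ 0.519 -0.049  0.36 ] F [ 0.128  0.42  -0.123] w 0.03019091259085926 t 1.9
shift cm [16.005  4.274  1.351] rotvec deg [-0.771 -0.002  0.052]
```

```bash
python3 -m crank '[[5,1.4,0.5,-0.8,0,0,3.7],[10,2.8,0.9,-0.8,0,0,3.7],[14,4.3,1.35,-0.8,0,0,3.7],[16,4.3,1.35,-0.8,0,0,3.7],[16,4.3,1.35,-0.8,0,0,3.7]]'; python3 -m crank '[[0,0,0,0,0,0,3.7]]'
python3 - <<'E'
from rig import eyes
import cv2,pickle
for n in ["wrist","scene","side"]:
    d=eyes.get_image(n); pickle.dump(d,open(n+"3.pkl","wb"))
    cv2.imwrite(f"pics/{n}3.png",d["color"])
    if n=="side": cv2.imwrite("pics/side3c.png",cv2.resize(d["color"][100:240,260:400],None,fx=4,fy=4,interpolation=cv2.INTER_CUBIC))
    if n=="scene": cv2.imwrite("pics/scene3c.png",cv2.resize(d["color"][100:240,260:400],None,fx=4,fy=4,interpolation=cv2.INTER_CUBIC))
E
python3 go.py 0.5388 -0.0088 0.200 -7.5
```

```text
clock: 2.52
position: [0.5377, -0.0087, 0.1986]
ee_rot: [0.704, 0.046, 0.707, -0.047]
contact_force: [0.5, -0.1, 0.6]
width: 0.0369
clock: 2.65
position: [0.5398, -0.0087, 0.2012]
ee_rot: [0.706, 0.046, 0.705, -0.047]
contact_force: [-0.7, -0.4, -0.8]
width: 0.0367
tool x,y,z in world
 [[ 0.003 -0.001 -1.   ]
 [ 0.13   0.991 -0.   ]
 [ 0.991 -0.13   0.003]]
pos [ 0.54  -0.008  0.202] F [-0.486  0.517  0.298] w 0.03696423169133596 t 2.8
shift cm [ 0.152 -0.074 -0.098] rotvec deg [0.021 0.163 0.009]
```

View pics/wrist3.png

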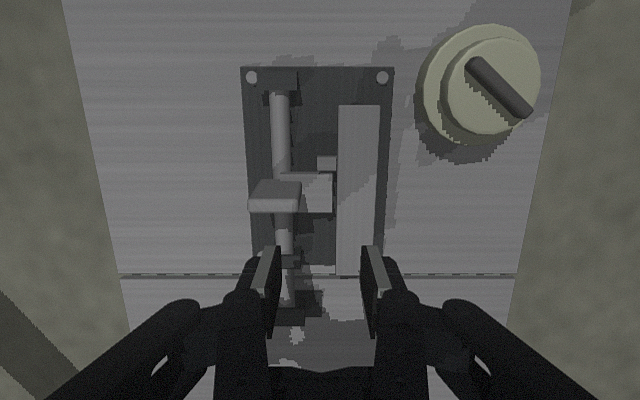

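View pics/side3c.png

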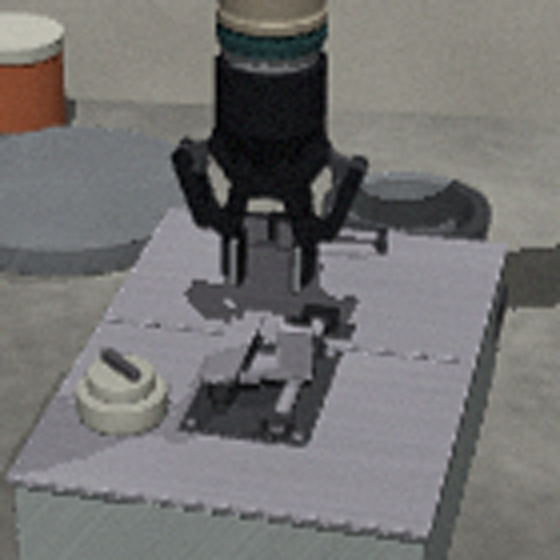

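View pics/scene3c.png

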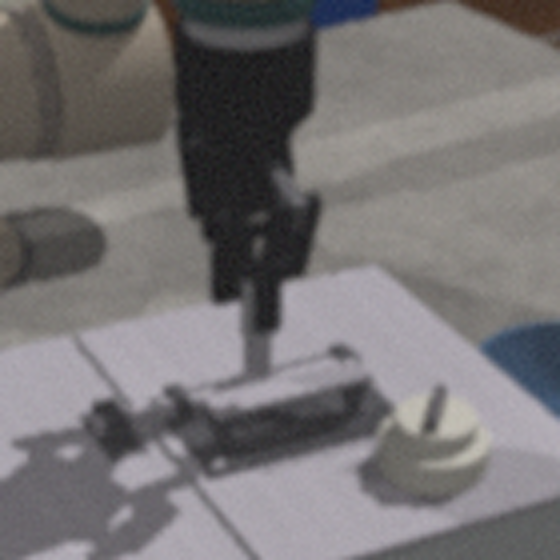

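Run:
```python
import pickle,cv2
from h import *
d=pickle.load(open("wrist3.pkl","rb"))
cv2.imwrite("pics/wrist3c.png",cv2.resize(d["color"][160:310,230:410],None,fx=4,fy=4,interpolation=cv2.INTER_CUBIC))
print(d["eye"],cam(d)[1])
for p in [(.5199,.0159,.184),(.5634,.0077,.164),(.5388,-.0088,.2)]: print(proj(d,p))
from rig import manip
```

```text
[0.55069556 0.06964113 0.34317647] [[ 0.99143801  0.12507188  0.03751923]
 [-0.13054422  0.94282776  0.30664967]
 [ 0.00297908 -0.30892206  0.95108269]]
(np.float64(272.3530063905564), np.float64(205.56230432274734))
(np.float64(356.8979011162347), np.float64(197.4296907482806))
(np.float64(316.43533451295787), np.float64(260.8767627394153))
```

View pics/wrist3c.png

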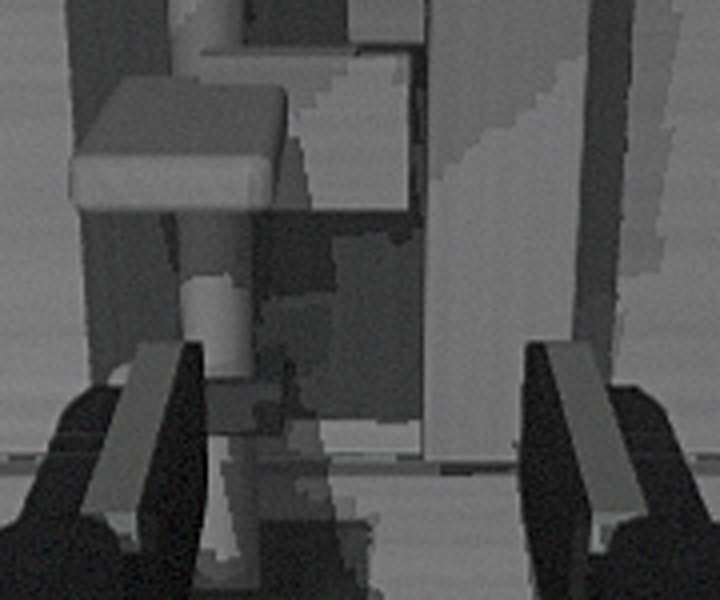

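The enlarged wrist view puts the tab's top centre at (273,205.5); I predicted (272.4,205.6). The fingertips are near row 246, one on the lid side of the tab and one over the catch bar. I'll descend now.

```bash
python3 -m crank '[[1.5,0,0,0,0,0,3.7],[3,0,0,0,0,0,3.7],[3,0,0,0,0,0,3.7],[3,0,0,0,0,0,3.7]]'; python3 -m crank '[[0.25,0,0,0,0,0,3.7],[0.5,0,0,0,0,0,3.7],[0.5,0,0,0,0,0,3.7]]';  python3 - <<'E'
from rig import eyes,manip
import cv2,pickle
for n in ["wrist","side","scene"]:
    d=eyes.get_image(n); pickle.dump(d,open(n+"4.pkl","wb"))
    s=manip.get_state(); print(s["position"],s["contact_force"])
    if n=="wrist":cv2.imwrite(f"pics/{n}4.png",d["color"])
    if n=="side": cv2.imwrite("pics/side4c.png",cv2.resize(d["color"][130:230,280:380],None,fx=5,fy=5,interpolation=cv2.INTER_CUBIC))
    if n=="scene": cv2.imwrite("pics/scene4c.png",cv2.resize(d["color"][130:230,280:380],None,fx=5,fy=5,interpolation=cv2.INTER_CUBIC))
E
```

```text
clock: 3.3
position: [0.5391, -0.0075, 0.1698]
ee_rot: [0.705, 0.046, 0.706, -0.046]
contact_force: [-0.5, -0.7, -0.9]
width: 0.037
clock: 3.68
position: [0.539, -0.0076, 0.165]
ee_rot: [0.706, 0.046, 0.706, -0.046]
contact_force: [0.4, 0.2, -0.6]
width: 0.0367
[ 0.5390631  -0.00758339  0.16509329] [ 0.09336363  0.2506596  -0.98827192]
[ 0.53912148 -0.00758357  0.16514826] [ 0.74250111 -0.05958463 -0.65883463]
[ 0.53914573 -0.00758681  0.16518141] [-0.12796832  0.47466427  0.57813377]
```

View pics/wrist4.png

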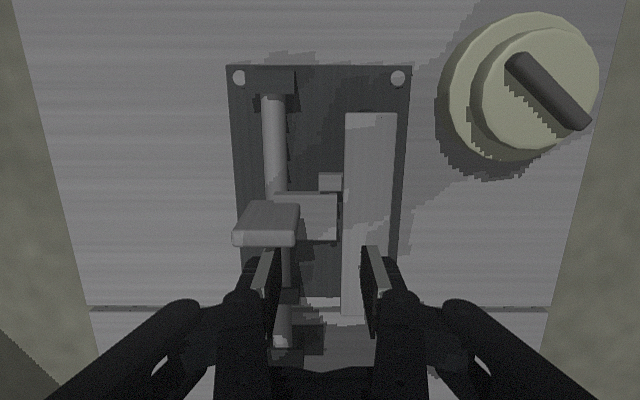

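View pics/scene4c.png

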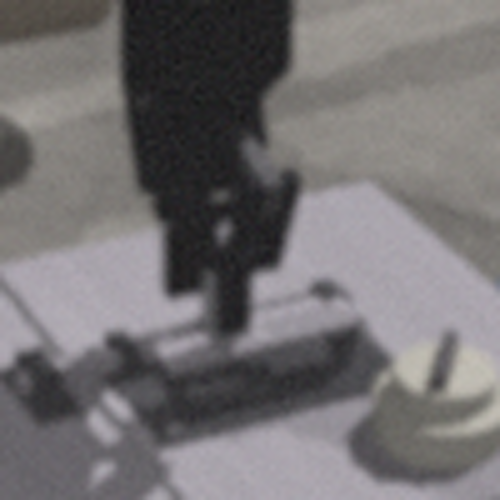

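View pics/side4c.png

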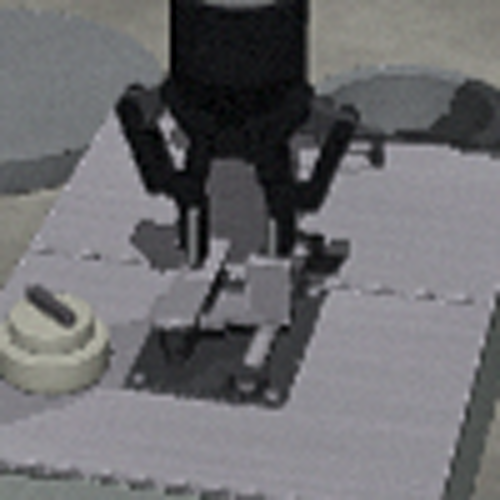

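The wrist view shows the right fingertip at about (375,248) over the bar (columns 343–395). The left fingertip, at about (265,248), is just behind the tab (232–298, rows 228–247) on the lid side. Next I'll feel down for the bar in small steps.

```bash
for i in 1; do python3 -m crank '[[0.2,0,0,0,0,0,3.7],[0.2,0,0,0,0,0,3.7]]'; python3 -m crank '[[0.2,0,0,0,0,0,3.7],[0.2,0,0,0,0,0,3.7]]'; python3 -m crank '[[0.2,0,0,0,0,0,3.7],[0.2,0,0,0,0,0,3.7]]'; done | grep -v rot
```

```text
clock: 4.08
position: [0.5391, -0.0076, 0.163]
contact_force: [0.1, -0.4, 0.6]
width: 0.037
clock: 4.32
position: [0.5392, -0.0077, 0.1614]
contact_force: [-1.4, -0.3, 3.6]
width: 0.0371
clock: 4.58
position: [0.5392, -0.0077, 0.1593]
contact_force: [-1.1, -0.8, 4.1]
width: 0.0372
```

```bash
(python3 -m crank '[[0.2,0,0,0,0,0,3.7],[0.4,0,0,0,0,0,3.7],[0.4,0,0,0,0,0,3.7]]'; python3 -m crank '[[0.2,0,0,0,0,0,3.7],[0.2,0,0,0,0,0,3.7]]')| grep -v rot;  python3 - <<'E'
from rig import eyes,manip
import cv2,pickle
for n in ["wrist","side","scene","scene"]:
    d=eyes.get_image(n); pickle.dump(d,open(n+"5.pkl","wb"))
    s=manip.get_state(); print(s["position"],s["contact_force"])
    if n=="wrist":cv2.imwrite(f"pics/{n}5.png",d["color"])
    if n=="scene": cv2.imwrite("pics/scene5c.png",cv2.resize(d["color"][130:230,280:380],None,fx=5,fy=5,interpolation=cv2.INTER_CUBIC))
E
```

```text
clock: 4.95
position: [0.5392, -0.0077, 0.1552]
contact_force: [-1.1, -0.5, 5.5]
width: 0.0371
clock: 5.2
position: [0.5393, -0.0077, 0.1533]
contact_force: [-2.4, 0.0, 6.9]
width: 0.0374
[ 0.53928211 -0.00767939  0.15339307] [-1.00141827 -0.23503874  5.60035763]
[ 0.5392732  -0.00766507  0.15341264] [-1.46034834 -0.91382045  5.19747484]
[ 0.53928432 -0.00765524  0.15343897] [-1.63233198 -0.13262581  7.03757847]
[ 0.53930575 -0.00765891  0.15348597] [-1.40725916  0.15455392  6.03214743]
```

View pics/wrist5.png

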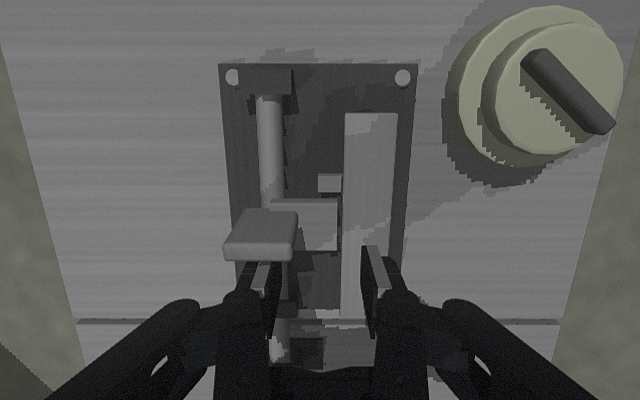

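View pics/scene5c.png

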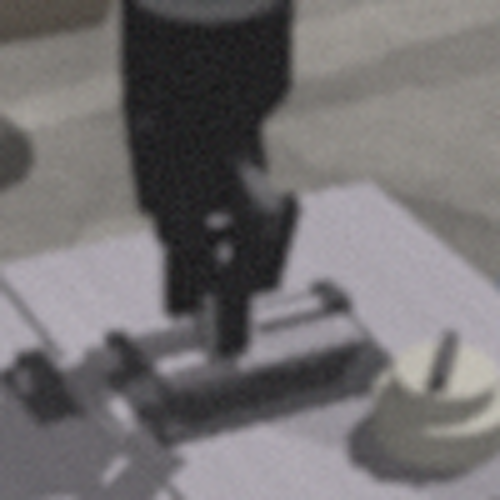

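The bar has sunk (depth about 8 mm by the spring force). I'll press about 2.5 mm more, then read the force.

```bash
python3 -m crank '[[0.25,0,0,0,0,0,3.7],[0.25,0,0,0,0,0,3.7]]'| grep -v rot;  python3 - <<'E'
from rig import eyes,manip
import numpy as np
F=[]
for i in range(4):
    d=eyes.get_image("wrist"); s=manip.get_state();F.append(s["contact_force"])
print(np.mean(F,0),s["position"])
f=d["z_map"]
from h import *
for u,v in [(365,150),(355,200),(355,280)]: print(px(d,u,v))
E
```

```text
clock: 5.65
position: [0.5393, -0.0077, 0.151]
contact_force: [-1.7, -0.3, 6.8]
width: 0.0369
[-1.72125363 -0.33288709  7.21193004] [ 0.53931384 -0.00767301  0.15113877]
[0.56564773 0.04218504 0.15131768]
[0.5592914  0.02067987 0.15147987]
[ 0.55532835 -0.01920661  0.1518194 ]
```

The force of 7.2 N gives a press of about 10.5 mm, and the depth map agrees the bar is down (z 0.1515). I'll start the push along +y.

```bash
python3 -m crank '[[0,0.4,0,0,0,0,3.7],[0,0.8,0,0,0,0,3.7],[0,1.2,0,0,0,0,3.7],[0,1.2,0,0,0,0,3.7]]'| grep -v rot;  python3 - <<'E'
from rig import eyes,manip
import numpy as np,cv2
F=[]
for i in range(3):
    d=eyes.get_image("wrist"); s=manip.get_state();F.append(s["contact_force"])
print(np.mean(F,0),s["position"])
cv2.imwrite("pics/wrist6.png",d["color"])
E
```

```text
clock: 6.35
position: [0.5413, 0.0018, 0.1513]
contact_force: [-1.0, -5.5, 6.5]
width: 0.0373
[-1.63948813 -6.28271087  6.94170327] [0.54129792 0.0018442  0.15134151]
```

View pics/wrist6.png

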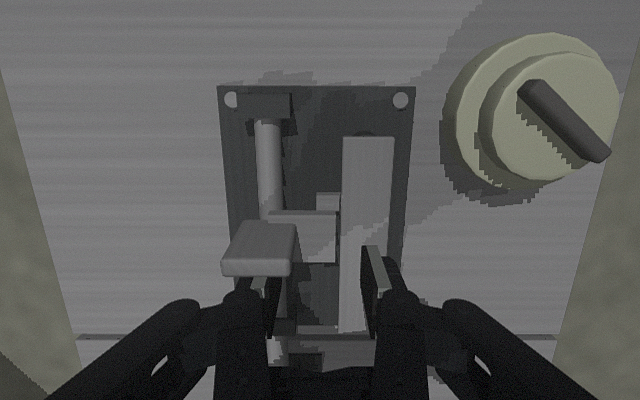

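The tab has moved slightly relative to the plate: the tab edge is at row 275 and the plate's top edge at row 86. I'll push further and watch the force.

```bash
python3 -m crank '[[0,0.3,0,0,0,0,3.7],[0,0.6,0,0,0,0,3.7],[0,0.6,0,0,0,0,3.7]]'| grep -v rot;  python3 - <<'E'
from rig import eyes,manip
import numpy as np,cv2
F=[]
for i in range(3):
    d=eyes.get_image("wrist"); s=manip.get_state();F.append(s["contact_force"])
print(np.mean(F,0),s["position"])
cv2.imwrite("pics/wrist7.png",d["color"])
E
```

```text
clock: 6.88
position: [0.542, 0.0076, 0.1513]
contact_force: [-1.2, -6.7, 6.2]
width: 0.0369
[-2.02878347 -6.85857973  6.71825414] [0.54205637 0.00755455 0.15134082]
```

View pics/wrist7.png

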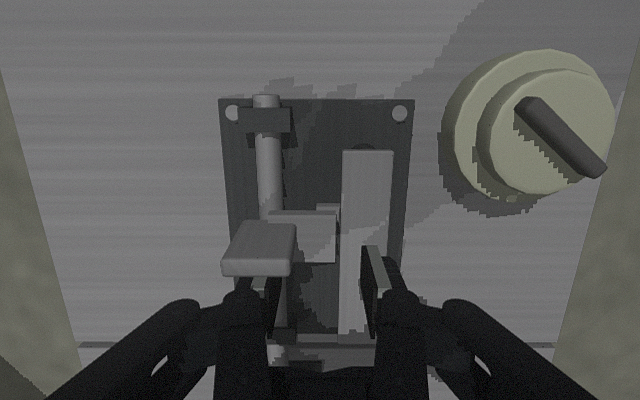

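It moves freely: the tab stays with the finger, the rod end now shows at (265,100), and the force is steady. I'll continue.

```bash
python3 -m crank '[[0.05,0.4,0,0,0,0,3.7],[0.05,0.8,0,0,0,0,3.7],[0.05,1.2,0,0,0,0,3.7],[0.05,1.6,0,0,0,0,3.7],[0.05,1.6,0,0,0,0,3.7]]'| grep -v rot; python3 -m crank '[[0,0.3,0,0,0,0,3.7],[0,0.6,0,0,0,0,3.7],[0,0.6,0,0,0,0,3.7]]'| grep -v rot
python3 - <<'E'
from rig import eyes,manip
import numpy as np,cv2
F=[]
for i in range(3):
    d=eyes.get_image("wrist"); s=manip.get_state();F.append(s["contact_force"])
print(np.mean(F,0),s["position"],"v",s["position"][:2]@[.1305,.9914])
cv2.imwrite("pics/wrist8.png",d["color"])
E
```

```text
clock: 7.65
position: [0.5443, 0.0236, 0.151]
contact_force: [-1.3, -6.1, 8.2]
width: 0.0372
clock: 8.02
position: [0.5451, 0.0295, 0.151]
contact_force: [-1.1, -6.5, 8.7]
width: 0.0369
[-1.16232915 -6.27316889  7.45920461] [0.54512544 0.02943414 0.15098492] v 0.10031987841441922
```

View pics/wrist8.png

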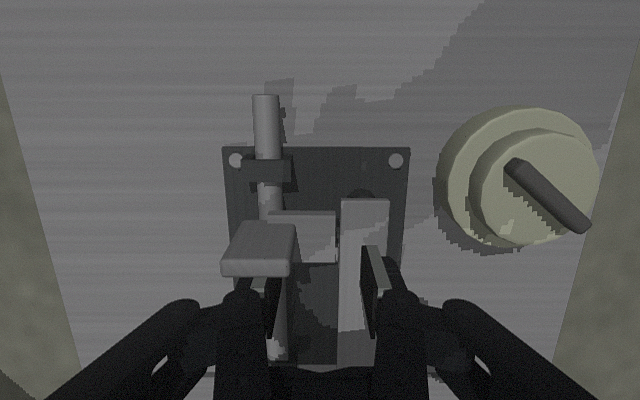

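The bolt is at roughly 34 mm by position. I'll feel for the stop in small steps.

```bash
(python3 -m crank '[[0,0.2,0,0,0,0,3.7],[0,0.4,0,0,0,0,3.7],[0,0.4,0,0,0,0,3.7]]'; python3 -m crank '[[0,0.2,0,0,0,0,3.7],[0,0.2,0,0,0,0,3.7]]'; python3 -m crank '[[0,0.2,0,0,0,0,3.7],[0,0.2,0,0,0,0,3.7]]')| grep -v rot
```

```text
clock: 8.55
position: [0.5456, 0.0332, 0.151]
contact_force: [-1.8, -6.5, 7.9]
width: 0.0371
clock: 8.8
position: [0.5459, 0.0351, 0.151]
contact_force: [-1.4, -7.1, 8.3]
width: 0.0372
clock: 9.05
position: [0.5459, 0.0352, 0.1511]
contact_force: [-2.4, -12.1, 8.1]
width: 0.0366
```

The force jumped to 12 N with the position stuck, so the bolt is at its stop. I'll lift straight up so the catch springs up, then back off the tab and leave.

```bash
(python3 -m crank '[[-0.5,0,0,0,0,0,3.7],[-1.0,0,0,0,0,0,3.7],[-1.5,0,0,0,0,0,3.7],[-2.0,0,0,0,0,0,3.7],[-2.0,0,0,0,0,0,3.7]]'; python3 -m crank '[[0,-0.5,0,0,0,0,3.7],[0,-1,0,0,0,0,3.7],[0,-1,0,0,0,0,3.7]]';  python3 -m crank '[[-2,0,0,0,0,0,3.7],[-5,0,0,0,0,0,3.7],[-9,-1,0,0,0,0,3.7],[-13,-3,0,0,0,0,3.7],[-13,-4,0,0,0,0,3.7]]')| grep -v rot
python3 - <<'E'
from rig import eyes,manip
import cv2,pickle
for n in ["wrist","side","scene"]:
    d=eyes.get_image(n); pickle.dump(d,open(n+"9.pkl","wb"))
    if n=="wrist":cv2.imwrite(f"pics/{n}9.png",d["color"])
    else: cv2.imwrite(f"pics/{n}9c.png",cv2.resize(d["color"][140:240,270:410],None,fx=4,fy=4,interpolation=cv2.INTER_CUBIC))
print(manip.get_state()["contact_force"])
E
```

```text
clock: 9.68
position: [0.5445, 0.0357, 0.1684]
contact_force: [-0.6, -10.5, -3.2]
width: 0.0368
clock: 10.05
position: [0.5439, 0.0301, 0.1699]
contact_force: [0.4, -0.1, -0.7]
width: 0.0371
clock: 10.68
position: [0.5406, -0.0101, 0.3037]
contact_force: [0.1, 0.8, -0.2]
width: 0.0371
[ 0.19607073 -0.26503021 -0.37321728]
```

View pics/wrist9.png

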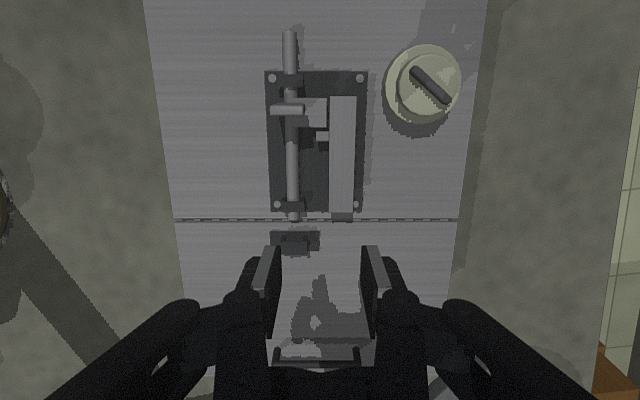

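View pics/scene9c.png

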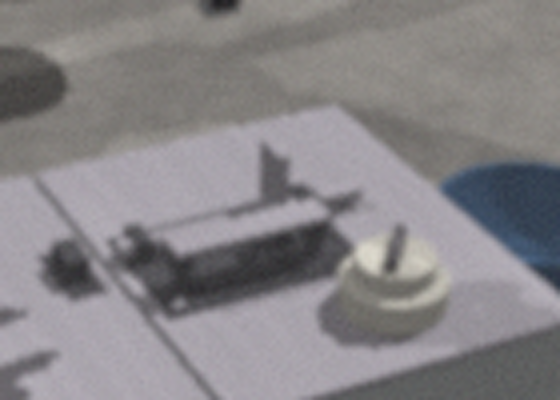

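View pics/side9c.png

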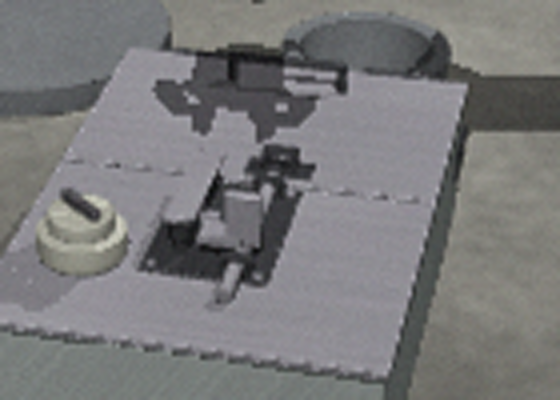

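The wrist view shows the rod end at (294,218), clear of the keeper at (295,240). The tab is at (288,109), and the lug (320,113) has passed the tooth (322,136). I'll measure the travel, the catch height and the bystanders.

Run:
```python
import pickle,cv2
from h import *
np.set_printoptions(precision=4,suppress=True)
d=pickle.load(open("wrist9.pkl","rb"))
im=cv2.resize(d["color"][20:260,250:380],None,fx=2.5,fy=2.5,interpolation=cv2.INTER_CUBIC); cv2.imwrite("pics/wrist9c.png",im)
T=px(d,287.5,109.5,.184); print("tab",T,"travel from start",(T[:2]-[.5199,.0159])@[.1305,.9914])
print("catch z",[px(d,u,v)[2] for u,v in [(342,120),(341,150),(341,180),(341,205)]])
for n in ["scene","side"]:
    a=pickle.load(open(n+".pkl","rb"))["color"];b=pickle.load(open(n+"9.pkl","rb"))["color"]
    df=cv2.GaussianBlur(cv2.absdiff(a,b).max(2),(3,3),0)>45; 
    x0,y0=(120,130) if n=="scene" else (240,130)
    r=np.hstack([a,b])[120:320]
    cv2.imwrite(f"pics/cmp_{n}.png",np.vstack([a[120:320,100:460],b[120:320,100:460]]) if n=="scene" else np.vstack([a[120:320,230:430],b[120:320,230:430]]))
```

```text
tab [0.526  0.0535 0.184 ] travel from start 0.038113348899557725
catch z [np.float64(0.16327960166251182), np.float64(0.16295317597739079), np.float64(0.162620717176217), np.float64(0.16197360992081616)]
```

View pics/cmp_scene.png

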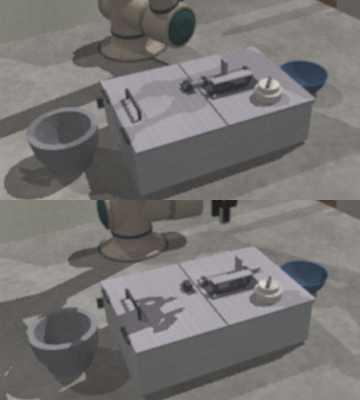

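View pics/wrist9c.png

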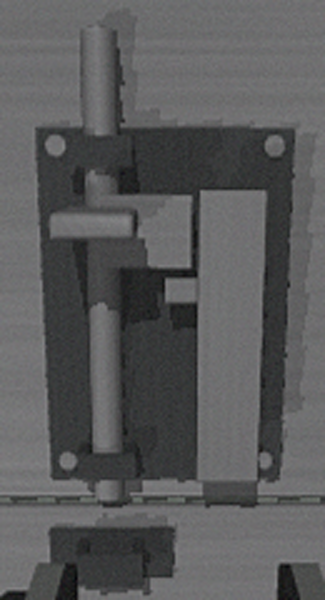

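The bolt has travelled 38 mm from its start, which was about 2 mm drawn, so it is at the stop. The catch top is back at about 0.163 m, its height when up. The lug is past the tooth, and the timer, bowl and mortar look unmoved. I'll hand it in.

```bash
python3 -c "
from rig import manip
print(manip.get_state()['clock'],manip.sign_off())"
```

```text
the job is handed in; nothing more can be done
10.825 None
```

The lid is unbolted and the bolt is locked open. I handed the job in at 10.8 s, with the gripper well clear.

**What I did:** I pressed the catch bar about 10 mm down with one fingertip (7–8 N of spring force) and kept it there. I pushed the tab with the other fingertip until the bolt hit its stop; the push force jumped from about 6.5 to 12 N with no further movement. Then I lifted straight up so the catch sprang back, backed off the tab and withdrew.

**Last checks:**
- **Bolt:** the tab moved 38 mm from its start, which I estimate was about 2 mm drawn. The rod end is clear of the keeper, and the lug is beyond the catch's tooth.
- **Catch:** its top is back at about 0.163 m (0.164 m is fully up).
- **Bystanders:** the timer, bowl and mortar look unmoved in the before and after scene pictures; I only compared these by eye.

**Disagreement:** early on, the side camera put the bolt set about 5–9 mm away from where the other two cameras did. I used the wrist camera instead, and contact bore it out.

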